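# Unhitch the trailer tongue on the bench stand

### The arm

A 6-joint arm with a two-finger parallel gripper is mounted at the origin on a cart in front of the work surface, level with it; the furniture and walls round the work are solid. World frame = base frame: x ahead of the robot, y to its left, z up, the work surface at z = 0. Lengths are in m, angles in rad, forces in N, time in s.
With the tool pointing down it reaches from about 0.2 to 0.875 m from the base axis. Payload 3.4 kg.
Tool frame: the origin (TCP) lies at the very end of the fingers, on their centre line; the grasp point (between the pads) lies 19 mm behind it; z points along the fingers, y is the line along which they close (so a half turn about z gives the same grasp; the last joint's range is limited). The gripper opens to 94 mm and grips with 3 to 60 N. Pads are 16 mm wide; open, the fingers measure 119 mm over their backs; the gripper's body (75 mm by 177 mm) begins 78 mm behind the grasp point.
Start: joints at [1.166, 0.276, 1.505, -0, 1.361, -0.121], TCP at [0.161, 0.552, 0.205] pointing down, gripper open.
Joint ranges: [-2.89, 2.89], [-0.75, 2.08], [0.22, 2.7], [-1.18, 4.32], [0.11, 2.71], [-2.7, 2.7]. Speed limits (rad/s): [2.57, 2.57, 3.14, 3.14, 3.14, 3.14].

### API

Orientations are given as a rotation vector (axis times angle).
In Python, from plant import r gives the robot as it stands.
- The arm moves only by the tool advance, called after ">>>" by a JSON object that holds its "api" and its "payload", one argument or row to a line. Schema: {"type":"object","properties":{"offsets":{"type":"array","items":{"type":"object","properties":{"trans":{"type":"array","items":{"type":"number"},"minItems":3,"maxItems":3},"r":{"type":"array","items":{"type":"number"},"minItems":3,"maxItems":3}},"additionalProperties":false},"minItems":1,"maxItems":10},"jaw":{"type":"number"},"grip_n":{"type":"number"},"only":{"type":"string"},"quiet":{"type":"boolean"},"lines":{"type":"string"}},"required":["offsets"],"additionalProperties":false}. offsets is a list of rows, 1 to 10 of them, each an object with the fields trans (a list: dx, dy, dz in m), r (a list: a rotation vector rx, ry, rz in rad); a field left out counts as zero; each row is the pose to reach, as a shift and turn from the pose commanded when the call began, along the tool's axes at that moment; what a row does not reach only later rows make up. A row lasts 1/12 s, in which the tool goes at most 0.0417 m and 0.125 rad, less where a joint would pass 70% of its speed; a pose out of reach is approached as far as the arm can. jaw is the opening from 0.0 (shut) to 1.0 (fully open), set as the call begins (left out keeps the last). The fingers move at their own pace and stop on an object; grip_n is the grip in N (left out, the last holds). Time passes only in rows, so rows that do not move let the fingers close. The tool returns the time, the measured TCP pose, the force, the opening and the grip force at its end. only (a regular expression) keeps the lines of the reply that match it, lines (a string "A,B") keeps lines A to B, and quiet returns only ok. Input that does not fit is refused with a message, and nothing moves.
- r.read_state(): the state, without advancing time (a new reading comes with each control period).
- r.read_camera(name): name is "scene" or "top"; returns the picture (384x512x3 uint8, red, green, blue); there is no depth.
- r.camera_params(name): a dict with "intrinsics" (3x3 intrinsics, pixels), "rvec" (rotation vector, rad) and "tvec" (3), from world to camera coordinates, as OpenCV has them. Camera axes: x right, y down, z forward; pixel columns grow to the right and rows downward; lengths in m; the calibration is good to about 2 mm. A picture is of the moment at which its call begins. camera_params takes no time and is no camera call.
- r.finish_job(): hands the job in; it is judged then, once.
The state is a dict: "time_s": time; "qpos": joint angles; "dq": joint speeds; "joint_torque": joint torques, N m; "ee_pos": TCP position; "tcp_rot": TCP orientation; "ft_force": force on the tool from outside, world axes, zero at the start; "ft_torque": the same for the moment, N m; "width": opening from 0.0 (shut) to 1.0 (fully open); "finger_force": force on a finger pad.
Only numpy, scipy, OpenCV 4.12 (cv2) and the standard library are available. Lean on these libraries where they do the work, as an engineer would, in place of code of your own. Each camera call takes 0.05 s, during which the arm holds its last target. There are 200 camera calls.

### The job

On the bench stand a trailer tongue is still hitched to its ball. Slide the yellow transport lock knob all the way back to its end stop, toward the tongue's pivot, then pull the red spring latch handle fully sideways, away from the spring barrel, and with it lift the tongue off the ball. Finish with the gripper still holding the tongue up, at rest, the coupler socket about 8 cm above its seat on the ball; leave the other things on the bench where they are.

Things in the scene. Friction and masses are not known exactly. Their poses are not given: they have to be found in the camera images.
- rig: blue bench stand bolted down, base plate 400 x 110 x 10 mm; carries the ball, the grey tongue, latch and lock. Origin at the centre of its underside on the bench; its x axis runs along the tongue from the pivot to the ball, its y axis is the direction in which the latch is pulled, z up
- pivot (a point): centre of the tongue's hinge pin, in the stand's frame at [-160, 0, 65] mm; the pin runs along the stand's y axis
- ball (a point): centre of the fixed 50 mm steel tow ball, in the stand's frame at [150, 0, 65] mm
- socket (a point): point of the tongue that coincides with the ball's centre while the tongue is seated, 310 mm from the pivot; its height above the ball's centre tells how far the tongue is raised
- latch_handle (a point): grip point of the red upright latch paddle: 36 mm along the tongue, 16 mm thick across it (the pull direction), 50 mm tall; the point lies mid-thickness, 23 mm below its top, 25 mm above the steel strap it stands on. With the tongue down it is right above the ball (68 mm); it moves with latch and tongue. The latch's fork reaches under the ball
- lock_knob (a point): middle of the yellow upright round transport-lock knob, 24 mm in diameter, 34 mm tall, 17 mm above the lock bar it stands on; offset 14 mm from the tongue's midline in the stand's +y; about 62 mm above the level of the pivot. The top of the bar is 109 mm above the bench
- lock (a joint): position of the transport lock along the tongue (m): 0 = locked (toward the ball), 0.050 = free, at its end stop toward the pivot. Stays where it is left (friction 2 N). Short of about 0.040 its bar blocks the latch
- latch (a joint): position of the latch (m): 0 = closed, 0.034 = fully pulled, in the stand's +y direction (away from the dark spring barrel on the coupler's other side). A spring pulls it shut with 6 N at 0 rising to 13 N; the fork clears the ball from 0.027 on, and it snaps shut when let go
- tongue (a joint): angle of the tongue about the pivot (rad): 0 = seated, level, grows to 0.7 as the ball end is raised; it weighs about 1 kg in all (some 6 N at the latch handle) and falls back when let go. 0.26 rad raises the socket by 80 mm
- wax_tin: round green-lidded tin, 67 mm wide, 27 mm high, bystander; origin at the centre of its underside
- black_box: small black case 30 x 24 x 50 mm, bystander; origin at the centre of its underside
- tea_mug: orange mug 81 x 113 x 101 mm, bystander; origin at the centre of its underside
- glue_stick: upright white and red glue stick, 34 mm in diameter, 110 mm tall, bystander; origin at the centre of its underside

How it is judged:
By the outcome, as a careful person would: the job done as asked, in the order asked, and still so for the second after the job is handed in, while the arm keeps its last pose, push and grip.
It also fails if it takes over 48 s, if anything falls off the work surface, if the arm or the gripper's body presses on something with over 40 N, if the wrist force passes 120 N, or if a joint passes its speed limit or range.

## Working session

There is one attempt and no reset: what is moved stays moved. The work goes in short steps, Python scripts to look and compute and a tool call to move; the robot and the scene stay as the last step left them, time stands still between calls to the robot, and variables do not carry over. Pictures are saved under pics/ and viewed, at most 10 in all, crops included, and the job is handed in when it is done.

```bash
ls; mkdir -p pics
```

Run:
```python
from plant import r
import cv2,json
for n in("scene","top"):
    cv2.imwrite(f"pics/{n}0.png",r.read_camera(n)[:,:,::-1]);p=r.camera_params(n);print(n,p)
s=r.read_state();print(s)
```

```text
pics
plant.py
scene {'intrinsics': array([[407.13331149,   0.        , 256.99866206],
       [  0.        , 407.13331149, 195.2549238 ],
       [  0.        ,   0.        ,   1.        ]]), 'rvec': array([ 1.82704689, -1.12555108,  0.69623634]), 'tvec': array([-0.20080649,  0.32223054,  0.79644203])}
top {'intrinsics': array([[386.94189884,   0.        , 257.21647952],
       [  0.        , 386.94189884, 192.38108474],
       [  0.        ,   0.        ,   1.        ]]), 'rvec': array([ 2.14480705, -2.09058507,  0.20516216]), 'tvec': array([0.03471146, 0.54744976, 1.09150735])}
{'time_s': 0.1, 'qpos': array([ 1.16603861e+00,  2.76531117e-01,  1.50596141e+00, -1.23177586e-05,
        1.36070510e+00, -1.21017598e-01]), 'dq': array([ 0.00067529, -0.00095409, -0.00178187,  0.00084326,  0.00087015,
        0.00096763]), 'joint_torque': array([ 2.22792536e-03, -4.05455053e+01, -2.37776756e+01,  7.02170399e-02,
        2.99665995e-02, -3.68856706e-05]), 'ee_pos': array([0.16079488, 0.55154843, 0.20470959]), 'tcp_rot': array([-4.44142862e-01, -3.10962831e+00,  2.43906568e-03]), 'ft_force': array([-0.9507559 , -0.78008806, -0.620566  ]), 'ft_torque': array([-4.26559399e-05,  9.08206009e-03,  7.37544437e-03]), 'finger_force': 0.0, 'width': 1.0004496253458168}
```

View pics/scene0.png

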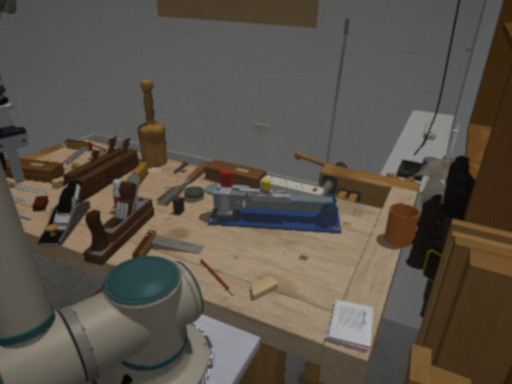

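View pics/top0.png

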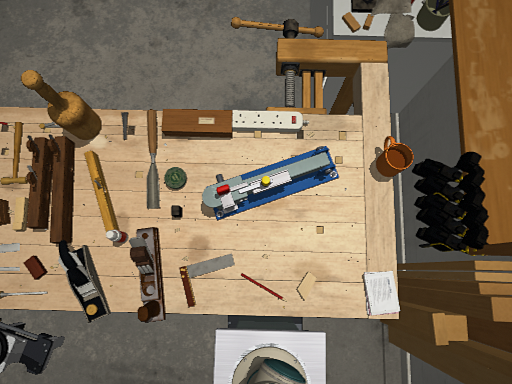

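The scene view shows the red handle near (226,180), the yellow knob near (265,185) and the blue stand's pivot end at (330,190). In the top view the handle is at (223,189), the knob at (266,181), the barrel at (220,178) and the pivot end near (330,155). So the latch pulls toward the robot (image down).

Create h.py:
```python
import cv2,numpy as np
from scipy.spatial.transform import Rotation as R
from plant import r
W={"scene":{"red":(205,160,245,200),"yel":(250,170,280,195),"blue":(195,180,350,240)},"top":{"red":(205,175,240,200),"yel":(255,170,280,192),"blue":(190,130,350,230)}}
def P(n):
    p=r.camera_params(n);M=cv2.Rodrigues(p["rvec"])[0];return p["intrinsics"],M,p["tvec"]
def mask(im,c):
    H,S,V=cv2.split(cv2.cvtColor(im,cv2.COLOR_RGB2HSV))
    m={"red":((H<8)|(H>172))&(S>150)&(V>60),"yel":(H>20)&(H<34)&(S>150)&(V>90),"blue":(H>100)&(H<125)&(S>130)}[c]
    return m.astype(np.uint8)
def blob(im,c,w=None):
    m=mask(im,c)
    if w: k=np.zeros_like(m);k[w[1]:w[3],w[0]:w[2]]=1;m=m*k
    n,l,s,ce=cv2.connectedComponentsWithStats(m)
    i=1+np.argmax(s[1:,4]);return (l==i).astype(np.uint8),s[i],ce[i]
def ray(n,uv):
    K,M,t=P(n);d=M.T@np.linalg.inv(K)@[uv[0],uv[1],1];return -M.T@t,d
def plane(n,uv,z):
    o,d=ray(n,uv);return o+d*(z-o[2])/d[2]
def tri(a,b):
    Ps=[];
    for n in("scene","top"):
        K,M,t=P(n);Ps.append(K@np.c_[M,t])
    X=cv2.triangulatePoints(Ps[0],Ps[1],np.array(a,float).reshape(2,1),np.array(b,float).reshape(2,1)).ravel();X=X[:3]/X[3]
    e=[np.round((q@np.r_[X,1])[:2]/(q@np.r_[X,1])[2]-w,1) for q,w in zip(Ps,(a,b))]
    return X,e
def proj(n,X):
    K,M,t=P(n);q=K@(M@X+t);return q[:2]/q[2]
```

Run:
```python
from h import *
I={n:r.read_camera(n) for n in W}
for c in("red","yel"):
    b={n:blob(I[n],c,W[n][c]) for n in W}
    for n in W:print(c,n,b[n][1],b[n][2].round(1))
    print(tri(b["scene"][2],b["top"][2]))
m,s,ce=blob(I["top"],"blue",W["top"]["blue"]);print(s)
rect=cv2.minAreaRect(cv2.findContours(mask(I["top"],"blue")*0+m,0,2)[0][0]);bx=cv2.boxPoints(rect);print(rect,bx)
for q in bx:print(plane("top",q,.01).round(4))
a=I["top"][120:240,180:360,::-1];b=I["scene"][150:250,190:370,::-1]
cv2.imwrite("pics/c1.png",np.vstack([cv2.resize(a,(720,480),interpolation=2)[:300+0],cv2.resize(b,(720,400),interpolation=2)])[:600] if 0 else cv2.resize(a,(800,533),interpolation=2))
cv2.imwrite("pics/c2.png",cv2.resize(b,(800,444),interpolation=2))
```

```text
red scene [220 171  13  15 180] [226.  177.7]
red top [217 185  13  10  75] [222.3 188.7]
(array([0.53877311, 0.14517942, 0.13098224]), [array([ 0.1, -0. ]), array([-0.1,  0.1])])
yel scene [263 180   6  10  55] [265.7 184.3]
yel top [262 176   8   8  52] [265.4 179.7]
(array([0.56870142, 0.02725718, 0.1240495 ]), [array([ 0.3, -0. ]), array([-0.3,  0.1])])
[ 216  146  122   74 1734]
((271.85858154296875, 182.02447509765625), (34.214866638183594, 128.5535125732422), 70.70995330810547) [[205.53899 187.11134]
 [326.87527 144.64363]
 [338.17816 176.9376 ]
 [216.84189 219.40532]]
[0.5675 0.2086 0.01  ]
[ 0.7139 -0.1666  0.01  ]
[ 0.6102 -0.2007  0.01  ]
[0.4684 0.1692 0.01  ]
```

View pics/c1.png

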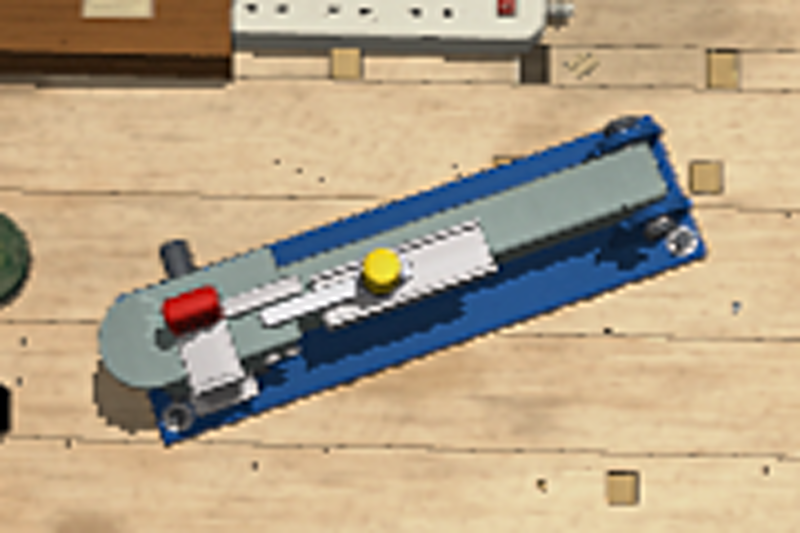

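View pics/c2.png

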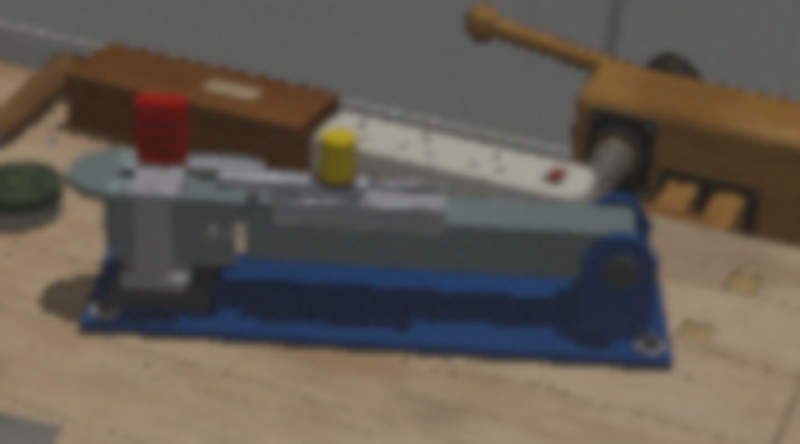

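Add to h.py:
```python
X=np.array([-.358,.934,0]);X/=np.linalg.norm(X);Y=np.array([X[1]*-1,X[0],0])
def rel(goal,yaw=True):
    s=r.read_state();T=R.from_rotvec(s["tcp_rot"]).as_matrix()
    print("tool d",(T.T@(np.array(goal)-s["ee_pos"])).round(4),"toolx",T[:,0].round(3),"tooly",T[:,1].round(3))
    for sg in(1,-1):
        G=np.c_[sg*X,np.cross([0,0,-1],sg*X),[0,0,-1]]
        print(sg,"rotvec tool",R.from_matrix(T.T@G).as_rotvec().round(4))
    print("pos",s["ee_pos"].round(4),"f",s["ft_force"].round(1),"w",s["width"].round(3),"ff",s["finger_force"],"q6",s["qpos"][5].round(2),"t",s["time_s"])
```

```bash
python3 -c "
from h import *
print(Y);rel([.568,.0275,.20])"
```

```text
[-0.93375725 -0.35790696  0.        ]
tool d [-0.5376 -0.3893  0.0053] toolx [-0.96  0.28  0.  ] tooly [ 0.28   0.96  -0.001]
1 rotvec tool [-1.00e-03  4.00e-04  9.21e-01]
-1 rotvec tool [-4.0000e-04 -1.2000e-03 -2.2206e+00]Traceback (most recent call last):
  File "<string>", line 3, in <module>
    print(Y);rel([.568,.0275,.20])
             ~~~^^^^^^^^^^^^^^^^^^
  File "h.py", line 36, in rel
    print("pos",s["ee_pos"].round(4),"f",s["ft_force"].round(1),"w",s["width"].round(3),"ff",s["finger_force"],"q6",s["qpos"][5].round(2),"t",s["time_s"])
                                                                    ^^^^^^^^^^^^^^^^
AttributeError: 'float' object has no attribute 'round'
```

```bash
sed -i 's/s\["width"\].round(3)/round(s["width"],3)/' h.py
```

>>> {"api": "advance", "payload": {
  "offsets": [
    {"trans": [0,0,-0.04]},
    {"trans": [-0.034,-0.024,-0.04],"r": [0,0,0.1]},
    {"trans": [-0.068,-0.048,-0.04],"r": [0,0,0.2]},
    {"trans": [-0.1,-0.073,-0.04],"r": [0,0,0.3]},
    {"trans": [-0.134,-0.097,-0.04],"r": [0,0,0.4]},
    {"trans": [-0.168,-0.121,-0.04],"r": [0,0,0.5]},
    {"trans": [-0.2,-0.146,-0.04],"r": [0,0,0.6]},
    {"trans": [-0.235,-0.17,-0.04],"r": [0,0,0.7]},
    {"trans": [-0.27,-0.195,-0.04],"r": [0,0,0.8]},
    {"trans": [-0.3,-0.218,-0.04],"r": [0,0,0.921]}
  ],
  "jaw": 0.55
}}

```text
time_s: 1.03
ee_pos: [0.3889, 0.2569, 0.2456]
tcp_rot: [1.787, 2.584, 0.001]
ft_force: [0.4, 1.2, 0.5]
width: 0.547
finger_force: 0.0
```

```bash
python3 -c "
from h import *
rel([.568,.0275,.20])"
```

```text
tool d [-0.2778  0.0866  0.0456] toolx [-0.353  0.936 -0.   ] tooly [0.936 0.353 0.001]
1 rotvec tool [ 0.0006  0.     -0.0053]
-1 rotvec tool [ 0.0000e+00 -1.0000e-03  3.1362e+00]
pos [0.3889 0.2569 0.2456] f [0.4 1.2 0.5] w 0.547 ff 0.0 q6 0.07 t 1.0333
```

>>> {"api": "advance", "payload": {
  "offsets": [
    {"trans": [-0.035,0.011,0]},
    {"trans": [-0.07,0.022,0]},
    {"trans": [-0.105,0.033,0]},
    {"trans": [-0.14,0.044,0]},
    {"trans": [-0.175,0.055,0]},
    {"trans": [-0.21,0.066,0]},
    {"trans": [-0.245,0.077,0]},
    {"trans": [-0.2778,0.0866,0.03]},
    {"trans": [-0.2778,0.0866,0.045]},
    {"trans": [-0.2778,0.0866,0.045]}
  ]
}}

```text
time_s: 1.87
ee_pos: [0.5667, 0.0286, 0.1961]
tcp_rot: [-1.78, -2.58, 0.007]
ft_force: [-1.2, 0.2, -1.3]
width: 0.549
finger_force: 0.0
```

Run:
```python
from h import *
rel([.568,.0275,.118])
a=r.read_camera("top")[120:240,180:360,::-1];cv2.imwrite("pics/c3.png",cv2.resize(a,(600,400)))
a=r.read_camera("scene")[130:230,190:340,::-1];cv2.imwrite("pics/c4.png",cv2.resize(a,(600,400)))
```

```text
tool d [-0.0017  0.0014  0.0781] toolx [-0.355  0.935  0.003] tooly [ 0.935  0.355 -0.007]
1 rotvec tool [-0.0074 -0.0033 -0.0031]
-1 rotvec tool [-0.0051  0.0117  3.1385]
pos [0.5667 0.0286 0.1961] f [-1.2  0.2 -1.3] w 0.549 ff 0.0 q6 -0.44 t 1.8667
```

View pics/c4.png

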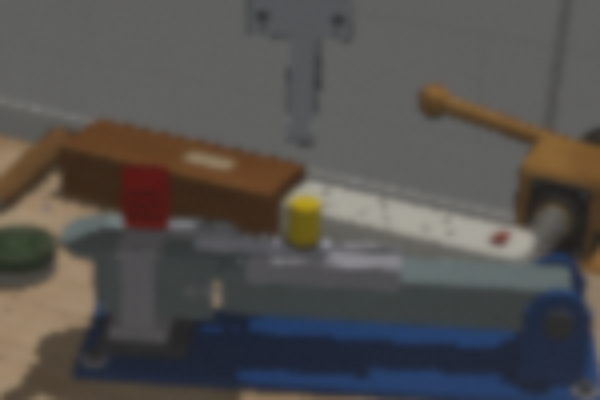

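The crop shows the fingers (tip at 300,140) straight above the yellow knob (304,220), so I'll lower and grip.

>>> {"api": "advance", "payload": {
  "offsets": [
    {"trans": [-0.001,0.001,0.03]},
    {"trans": [-0.001,0.001,0.055]},
    {"trans": [-0.001,0.001,0.07]},
    {"trans": [-0.001,0.001,0.076]},
    {"trans": [-0.001,0.001,0.076]},
    {"trans": [-0.001,0.001,0.076]}
  ]
}}

```text
time_s: 2.47
ee_pos: [0.5703, 0.0305, 0.1261]
tcp_rot: [1.777, 2.588, 0.002]
ft_force: [0.1, 0.3, 0.5]
width: 0.551
finger_force: 0.0
```

>>> {"api": "advance", "payload": {
  "offsets": [
    {},
    {},
    {},
    {},
    {},
    {}
  ],
  "jaw": 0,
  "grip_n": 20
}}

```text
time_s: 2.97
ee_pos: [0.5645, 0.0277, 0.1252]
tcp_rot: [-1.776, -2.585, 0.014]
ft_force: [-10.3, -5.3, 9.3]
width: 0.247
finger_force: 20.0
```

```bash
python3 -c "
from h import *
rel([.568,.0275,.118])"
```

```text
tool d [-0.0014  0.0033  0.0071] toolx [-0.359  0.933 -0.   ] tooly [ 0.933  0.359 -0.011]
1 rotvec tool [-0.0106  0.0003  0.001 ]
-1 rotvec tool [-5.0000e-04 -1.6600e-02 -3.1406e+00]
pos [0.5645 0.0277 0.1252] f [-10.3  -5.3   9.3] w 0.247 ff 19.99635949730873 q6 -0.44 t 2.9667
```

>>> {"api": "advance", "payload": {
  "offsets": [
    {"trans": [0,-0.004,0.002]},
    {"trans": [-0.008,-0.005,0.003]},
    {"trans": [-0.016,-0.005,0.003]},
    {"trans": [-0.024,-0.005,0.003]},
    {"trans": [-0.032,-0.005,0.003]},
    {"trans": [-0.04,-0.005,0.003]},
    {"trans": [-0.045,-0.005,0.003]},
    {"trans": [-0.048,-0.005,0.003]},
    {"trans": [-0.048,-0.005,0.003]}
  ]
}}

```text
time_s: 3.72
ee_pos: [0.5793, -0.0115, 0.1247]
tcp_rot: [-1.778, -2.579, -0.011]
ft_force: [-9.4, 12.1, 19.7]
width: 0.251
finger_force: 20.0
```

```bash
python3 -c "
from h import *
rel([.5645,.0277,.12]);rel([.5824,-.019,.12])"
```

```text
tool d [0.0418 0.0001 0.0052] toolx [-0.355  0.935  0.012] tooly [0.935 0.355 0.   ]
1 rotvec tool [ 0.0004 -0.0116 -0.0026]
-1 rotvec tool [-1.8200e-02 -6.0000e-04  3.1389e+00]
pos [ 0.5793 -0.0115  0.1247] f [-9.4 12.1 19.7] w 0.251 ff 20.002950131893158 q6 -0.51 t 3.7167
tool d [-0.0082  0.0002  0.0046] toolx [-0.355  0.935  0.012] tooly [0.935 0.355 0.   ]
1 rotvec tool [ 0.0004 -0.0116 -0.0026]
-1 rotvec tool [-1.8200e-02 -6.0000e-04  3.1389e+00]
pos [ 0.5793 -0.0115  0.1247] f [-9.4 12.1 19.7] w 0.251 ff 20.002950131893158 q6 -0.51 t 3.7167
```

>>> {"api": "advance", "payload": {
  "offsets": [
    {"trans": [0,0,-0.003]},
    {"trans": [0,0,-0.004]},
    {"trans": [0,0,-0.004]}
  ]
}}

```text
time_s: 3.97
ee_pos: [0.5792, -0.0113, 0.1249]
tcp_rot: [-1.776, -2.579, -0.009]
ft_force: [-4.0, 11.3, 0.6]
width: 0.246
finger_force: 20.0
```

Run:
```python
from h import *
rel([.5824,-.019,.12])
a=r.read_camera("top")[120:240,180:360,::-1];b=r.read_camera("scene")[130:250,190:370,::-1]
cv2.imwrite("pics/c5.png",np.hstack([cv2.resize(x[10:,30:],(400,300),interpolation=2) for x in(a,b)]))
```

```text
tool d [-0.0084  0.0003  0.0048] toolx [-0.356  0.934  0.012] tooly [ 0.934  0.356 -0.001]
1 rotvec tool [-0.0014 -0.0116 -0.0016]
-1 rotvec tool [-1.8200e-02  2.2000e-03  3.1399e+00]
pos [ 0.5792 -0.0113  0.1249] f [-4.  11.3  0.6] w 0.246 ff 19.99964028596878 q6 -0.51 t 3.9667
```

View pics/c5.png

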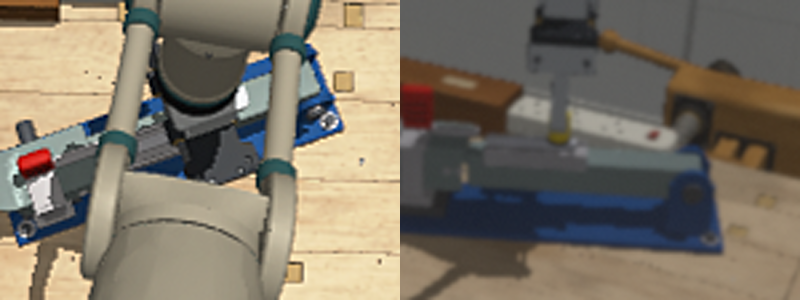

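The knob is gripped and has moved about 42 mm, with its head visible between the fingers at (562,132) in the scene crop. I'll push on to the stop.

>>> {"api": "advance", "payload": {
  "offsets": [
    {"trans": [-0.004,0,0]},
    {"trans": [-0.008,0,0]},
    {"trans": [-0.01,0,0]},
    {"trans": [-0.01,0,0]}
  ],
  "grip_n": 30
}}

```text
time_s: 4.4
ee_pos: [0.5794, -0.0121, 0.1249]
tcp_rot: [-1.771, -2.564, -0.023]
ft_force: [-8.6, 29.3, 6.6]
width: 0.25
finger_force: 30.0
```

```bash
python3 -c "
from h import *
rel([.5824,-.019,.12])"
```

```text
tool d [-0.0077  0.0004  0.0047] toolx [-0.354  0.935  0.029] tooly [ 0.935  0.354 -0.002]
1 rotvec tool [-0.002  -0.0294 -0.0038]
-1 rotvec tool [-0.0462  0.0032  3.1374]
pos [ 0.5794 -0.0121  0.1249] f [-8.6 29.3  6.6] w 0.25 ff 30.006719827651978 q6 -0.53 t 4.4
```

>>> {"api": "advance", "payload": {
  "offsets": [
    {},
    {},
    {},
    {"trans": [0,0,-0.03]},
    {"trans": [0,0,-0.07]},
    {"trans": [0,0,-0.1]},
    {"trans": [0,0,-0.12]},
    {"trans": [0,0.04,-0.13]},
    {"trans": [0,0.08,-0.13]},
    {"trans": [0,0.12,-0.13]}
  ],
  "jaw": 0.5,
  "grip_n": 20
}}

```text
time_s: 5.23
ee_pos: [0.6998, 0.0157, 0.2581]
tcp_rot: [1.78, 2.583, 0.003]
ft_force: [0.7, -0.3, -0.1]
width: 0.5
finger_force: 0.0
```

Run:
```python
from h import *
rel([.5824,-.019,.12])
a=r.read_camera("top");b=r.read_camera("scene")
W["scene"]["yel"]=(250,165,310,205)
m,s,c=blob(b,"yel",W["scene"]["yel"]);print(s,c)
# scene ray at mid-knob height, compare with same method before (265.7,184.3)
for uv in((265.7,184.3),c):
    p=plane("scene",uv,.124);d=p-[.5907,.0039,.01];print(p.round(4),"rig",d@X,d@Y)
cv2.imwrite("pics/c6.png",np.hstack([cv2.resize(x,(400,300),interpolation=2) for x in(a[130:235,210:350,::-1],b[140:245,200:340,::-1])]))
```

```text
tool d [ 0.0097 -0.1226  0.1376] toolx [-0.356  0.935 -0.003] tooly [0.935 0.356 0.004]
1 rotvec tool [ 0.0043  0.0029 -0.0021]
-1 rotvec tool [ 0.0046 -0.0067  3.1394]
pos [0.6998 0.0157 0.2581] f [ 0.7 -0.3 -0.1] w 0.5 ff 0.0 q6 -0.44 t 5.2333
[277 181   6  10  57] [279.63157895 185.38596491]
[0.5685 0.0281 0.124 ] rig 0.03058667697268799 0.012086643714931048
[ 0.5816 -0.0109  0.124 ] rig -0.010535792745698356 0.013774420999764147
```

View pics/c6.png

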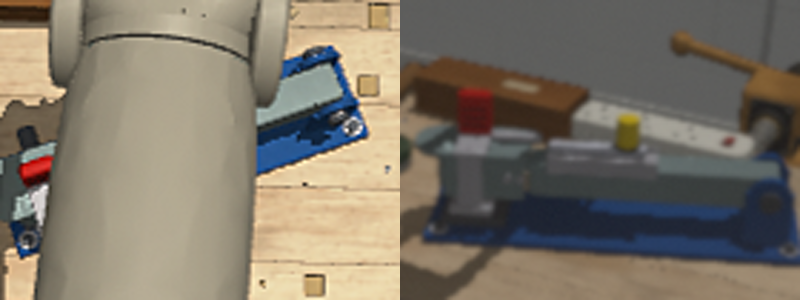

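The scene crop shows the knob at (628,132), 41 mm back, where it met a hard stop at 30 N. I expected 50 mm, so I'll check with a low push on the knob using closed fingers.

>>> {"api": "advance", "payload": {
  "offsets": [
    {"trans": [0,-0.04,0]},
    {"trans": [0.02,-0.08,0]},
    {"trans": [0.042,-0.1229,0.03],"r": [0.004,0.003,-0.002]},
    {"trans": [0.042,-0.1229,0.058],"r": [0.004,0.003,-0.002]},
    {"trans": [0.042,-0.1229,0.058],"r": [0.004,0.003,-0.002]},
    {"trans": [0.042,-0.1229,0.058],"r": [0.004,0.003,-0.002]}
  ],
  "jaw": 0,
  "grip_n": 20
}}

```text
time_s: 5.83
ee_pos: [0.5651, 0.0114, 0.196]
tcp_rot: [-1.774, -2.583, 0.007]
ft_force: [2.0, -0.8, 1.2]
width: 0.111
finger_force: 0.0
```

```bash
python3 -c "
from h import *
rel([.569,.0184,.116]);rel([.5767,-.0016,.116])"
```

```text
tool d [0.0047 0.0068 0.08  ] toolx [-0.359  0.933  0.005] tooly [ 0.933  0.359 -0.008]
1 rotvec tool [-0.0084 -0.0047  0.0011]
-1 rotvec tool [ 0.0074 -0.0132 -3.1404]
pos [0.5651 0.0114 0.196 ] f [ 2.  -0.8  1.2] w 0.111 ff 0.0 q6 -0.47 t 5.8333
tool d [-0.0167  0.0068  0.0799] toolx [-0.359  0.933  0.005] tooly [ 0.933  0.359 -0.008]
1 rotvec tool [-0.0084 -0.0047  0.0011]
-1 rotvec tool [ 0.0074 -0.0132 -3.1404]
pos [0.5651 0.0114 0.196 ] f [ 2.  -0.8  1.2] w 0.111 ff 0.0 q6 -0.47 t 5.8333
```

>>> {"api": "advance", "payload": {
  "offsets": [
    {},
    {},
    {}
  ],
  "lines": "1,3"
}}

```text
time_s: 6.08
ee_pos: [0.5714, 0.0114, 0.1998]
tcp_rot: [1.778, 2.59, 0.002]
```

```bash
python3 -c "
from h import *
rel([.569,.0184,.116])"
```

```text
tool d [0.0074 0.0001 0.0838] toolx [-0.359  0.933  0.   ] tooly [0.933 0.359 0.001]
1 rotvec tool [ 0.0011 -0.0003  0.0017]
-1 rotvec tool [ 5.0000e-04  1.8000e-03 -3.1399e+00]
pos [0.5714 0.0114 0.1998] f [1.2 0.1 1.3] w 0.008 ff 0.0 q6 -0.47 t 6.0833
```

>>> {"api": "advance", "payload": {
  "offsets": [
    {"trans": [0.0075,0,0.03]},
    {"trans": [0.0075,0,0.06]},
    {"trans": [0.0075,0,0.08]},
    {"trans": [0.0075,0,0.084]},
    {"trans": [0.0075,0,0.084]},
    {"trans": [0.0075,0,0.084]},
    {"trans": [0.0075,0,0.084]}
  ]
}}

```text
time_s: 6.67
ee_pos: [0.5669, 0.0189, 0.1154]
tcp_rot: [-1.777, -2.589, -0.001]
ft_force: [0.2, -1.2, -0.2]
width: 0.005
finger_force: 0.0
```

>>> {"api": "advance", "payload": {
  "offsets": [
    {"trans": [-0.006,0,0]},
    {"trans": [-0.012,0,0]},
    {"trans": [-0.015,0,0]},
    {"trans": [-0.018,0,0]},
    {"trans": [-0.018,0,0]},
    {"trans": [-0.018,0,0]}
  ]
}}

```text
time_s: 7.17
ee_pos: [0.5706, 0.0065, 0.1148]
tcp_rot: [-1.774, -2.58, -0.008]
ft_force: [-3.4, 11.0, 7.8]
width: 0.003
finger_force: 5.6
```

>>> {"api": "advance", "payload": {
  "offsets": [
    {"trans": [-0.003,0,0]},
    {"trans": [-0.006,0,0]},
    {"trans": [-0.006,0,0]},
    {"trans": [-0.006,0,0]}
  ]
}}

```text
time_s: 7.5
ee_pos: [0.5707, 0.006, 0.1149]
tcp_rot: [-1.771, -2.572, -0.017]
ft_force: [-6.6, 22.2, 10.1]
width: 0.005
finger_force: 11.3
```

>>> {"api": "advance", "payload": {
  "offsets": [
    {"trans": [0.01,0,0]},
    {"trans": [0.015,0,-0.03]},
    {"trans": [0.02,0,-0.07]},
    {"trans": [0.03,0,-0.1]},
    {"trans": [0.06,-0.01,-0.105]},
    {"trans": [0.1,-0.02,-0.105]},
    {"trans": [0.14,-0.03,-0.105]},
    {"trans": [0.18,-0.04,-0.105]},
    {"trans": [0.22,-0.05,-0.105]},
    {"trans": [0.22,-0.08,-0.105]}
  ],
  "jaw": 0.5
}}

```text
time_s: 8.33
ee_pos: [0.4202, 0.1789, 0.22]
tcp_rot: [-1.767, -2.591, -0.006]
ft_force: [0.1, -0.7, 0.7]
width: 0.5
finger_force: 0.0
```

Run:
```python
from h import *
rel([.538,.1445,.20])
a=r.read_camera("top");b=r.read_camera("scene")
cv2.imwrite("pics/c7.png",np.hstack([cv2.resize(x,(400,400),interpolation=2) for x in(a[140:220,210:290,::-1],b[155:225,225:295,::-1])]))
m,s,c=blob(a,"yel",(250,160,310,200));print(s,c);m2,s2,c2=blob(b,"yel",(250,165,310,205));print(c2,tri(c2,c))
```

```text
tool d [-0.0751  0.0971  0.0195] toolx [-0.365  0.931  0.007] tooly [0.931 0.365 0.   ]
1 rotvec tool [ 0.0003 -0.0068  0.0076]
-1 rotvec tool [ 1.060e-02  4.000e-04 -3.134e+00]
pos [0.4202 0.1789 0.22  ] f [ 0.1 -0.7  0.7] w 0.5 ff 0.0 q6 -0.13 t 8.3333
[275 171   8   8  51] [279.03921569 174.76470588]
[279.5 185.5] (array([ 0.5841299 , -0.01050463,  0.12252942]), [array([ 0.3, -0. ]), array([-0.3,  0.2])])
```

View pics/c7.png

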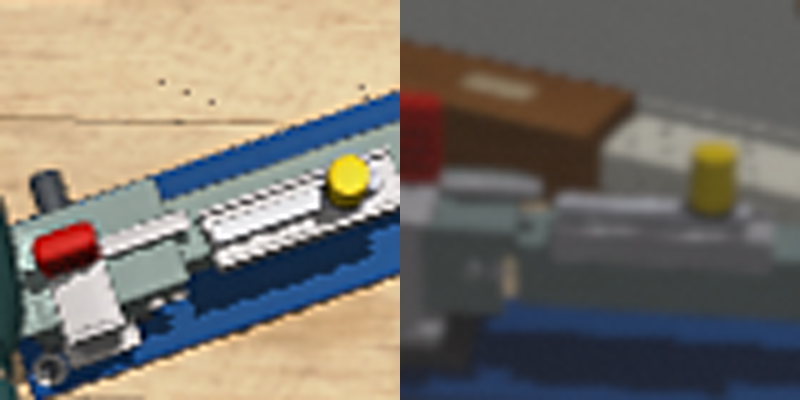

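The lock bar now clears the latch's rod: in the left crop the rod ends at (185,215) and the bar starts at (205,235). The knob, at (348,180), has moved 41 mm. To tell whether this is the real 50 mm stop, I'll grip the knob again and measure its whole travel before touching the latch.

>>> {"api": "advance", "payload": {
  "offsets": [
    {},
    {"trans": [-0.03,0.03,0]},
    {"trans": [-0.06,0.06,0]},
    {"trans": [-0.09,0.09,0]},
    {"trans": [-0.12,0.11,0]},
    {"trans": [-0.15,0.12,0]},
    {"trans": [-0.18,0.13,0]},
    {"trans": [-0.21,0.14,0]},
    {"trans": [-0.21,0.14,0]},
    {"trans": [-0.21,0.14,0]}
  ],
  "lines": "1,2"
}}

```text
time_s: 9.27
ee_pos: [0.6283, 0.0246, 0.2172]
```

```bash
python3 -c "
from h import *
rel([.580,-.0115,.118])"
```

```text
tool d [-0.0168 -0.0576  0.0994] toolx [-0.355  0.935  0.003] tooly [ 0.935  0.355 -0.004]
1 rotvec tool [-0.0042 -0.003  -0.0026]
-1 rotvec tool [-0.0047  0.0066  3.139 ]
pos [0.6283 0.0246 0.2172] f [ 0.7 -0.2  0.6] w 0.498 ff 0.0 q6 -0.44 t 9.2667
```

>>> {"api": "advance", "payload": {
  "offsets": [
    {"trans": [-0.017,-0.03,0]},
    {"trans": [-0.017,-0.057,0]},
    {"trans": [-0.017,-0.0575,0.03]},
    {"trans": [-0.017,-0.0575,0.06]},
    {"trans": [-0.017,-0.0575,0.08]},
    {"trans": [-0.017,-0.0575,0.096]},
    {"trans": [-0.017,-0.0575,0.099]},
    {"trans": [-0.017,-0.0575,0.099]},
    {"trans": [-0.017,-0.0575,0.099]},
    {"trans": [-0.017,-0.0575,0.099]}
  ]
}}

```text
time_s: 10.1
ee_pos: [0.5794, -0.0089, 0.1209]
tcp_rot: [-1.776, -2.589, 0.0]
ft_force: [0.4, -1.3, 0.2]
width: 0.5
finger_force: 0.0
```

>>> {"api": "advance", "payload": {
  "offsets": [
    {},
    {},
    {},
    {}
  ],
  "jaw": 0,
  "grip_n": 25
}}

```text
time_s: 10.43
ee_pos: [0.5784, -0.009, 0.1198]
tcp_rot: [-1.775, -2.587, 0.002]
ft_force: [-4.1, -2.1, 3.8]
width: 0.255
finger_force: 4.8
```

>>> {"api": "advance", "payload": {
  "offsets": [
    {"trans": [0.01,0,0]},
    {"trans": [0.02,0,0]},
    {"trans": [0.03,0,0]},
    {"trans": [0.036,0,0]},
    {"trans": [0.04,0,0]},
    {"trans": [0.043,0,0]},
    {"trans": [0.046,0,0]},
    {"trans": [0.046,0,0]},
    {"trans": [0.046,0,0]}
  ]
}}

```text
time_s: 11.18
ee_pos: [0.5615, 0.0347, 0.1198]
tcp_rot: [-1.774, -2.586, 0.001]
ft_force: [-1.4, -0.2, 6.4]
width: 0.247
finger_force: 25.0
```

>>> {"api": "advance", "payload": {
  "offsets": [
    {"trans": [0.003,0,0]},
    {"trans": [0.006,0,0]},
    {"trans": [0.01,0,0]},
    {"trans": [0.01,0,0]},
    {"trans": [0.01,0,0]}
  ]
}}

```text
time_s: 11.6
ee_pos: [0.5603, 0.0382, 0.1198]
tcp_rot: [1.773, 2.589, -0.012]
ft_force: [2.1, -12.5, 1.2]
width: 0.25
finger_force: 25.0
```

The whole travel is 50.5 mm, so the lock started at about 9 mm and the earlier stop was real. Sliding it back.

>>> {"api": "advance", "payload": {
  "offsets": [
    {"trans": [-0.01,0,0]},
    {"trans": [-0.02,0,0]},
    {"trans": [-0.03,0,0]},
    {"trans": [-0.04,0,0]},
    {"trans": [-0.05,0,0]},
    {"trans": [-0.056,0,0]},
    {"trans": [-0.06,0,0]},
    {"trans": [-0.066,0,0]},
    {"trans": [-0.066,0,0]},
    {"trans": [-0.066,0,0]}
  ]
}}

```text
time_s: 12.43
ee_pos: [0.5786, -0.0101, 0.1196]
tcp_rot: [-1.771, -2.572, -0.013]
ft_force: [-6.5, 15.5, 11.1]
width: 0.252
finger_force: 25.0
```

>>> {"api": "advance", "payload": {
  "offsets": [
    {"trans": [0.004,0,0]},
    {"trans": [0.008,0,0]},
    {"trans": [0.008,0,0]}
  ]
}}

```text
time_s: 12.68
ee_pos: [0.5783, -0.0091, 0.1196]
tcp_rot: [-1.774, -2.584, -0.0]
ft_force: [-2.2, 0.7, 6.3]
width: 0.25
finger_force: 25.0
```

>>> {"api": "advance", "payload": {
  "offsets": [
    {},
    {},
    {},
    {"trans": [0,0,-0.03]},
    {"trans": [0,0,-0.06]},
    {"trans": [0,0,-0.09]},
    {"trans": [0,0,-0.09]},
    {"trans": [0,0,-0.09]}
  ],
  "jaw": 0.45
}}

```text
time_s: 13.35
ee_pos: [0.5807, -0.0111, 0.2107]
tcp_rot: [-1.777, -2.589, -0.001]
ft_force: [-0.2, -0.2, -0.6]
width: 0.45
finger_force: 0.0
```

```bash
python3 -c "
from h import *
rel([.538,.1445,.20])"
```

```text
tool d [0.1605 0.0161 0.011 ] toolx [-0.359  0.933  0.002] tooly [ 0.933  0.359 -0.001]
1 rotvec tool [-0.0005 -0.0016  0.0017]
-1 rotvec tool [ 2.6000e-03 -8.0000e-04 -3.1399e+00]
pos [ 0.5807 -0.0111  0.2107] f [-0.2 -0.2 -0.6] w 0.45 ff 0.0 q6 -0.51 t 13.35
```

>>> {"api": "advance", "payload": {
  "offsets": [
    {"trans": [0.035,0.003,0]},
    {"trans": [0.07,0.006,0]},
    {"trans": [0.105,0.009,0]},
    {"trans": [0.14,0.012,0]},
    {"trans": [0.16,0.0145,0]},
    {"trans": [0.16,0.0145,0]},
    {"trans": [0.16,0.0145,0]},
    {"trans": [0.16,0.0145,0.03]},
    {"trans": [0.16,0.0145,0.05]},
    {"trans": [0.16,0.0145,0.05]}
  ],
  "lines": "1,2"
}}

```text
time_s: 14.18
ee_pos: [0.5321, 0.1417, 0.155]
```

>>> {"api": "advance", "payload": {
  "offsets": [
    {"trans": [0,0,0.02]},
    {"trans": [0,0,0.035]},
    {"trans": [0,0,0.041]},
    {"trans": [0,0,0.042]},
    {"trans": [0,0,0.042]},
    {"trans": [0,0,0.042]}
  ]
}}

```text
time_s: 14.68
ee_pos: [0.536, 0.1434, 0.1188]
tcp_rot: [-1.776, -2.587, 0.001]
ft_force: [0.3, -0.2, -0.4]
width: 0.454
finger_force: 0.0
```

>>> {"api": "advance", "payload": {
  "offsets": [
    {},
    {},
    {},
    {},
    {},
    {}
  ],
  "jaw": 0,
  "grip_n": 60
}}

```text
time_s: 15.18
ee_pos: [0.5348, 0.1437, 0.1182]
tcp_rot: [-1.775, -2.587, 0.002]
ft_force: [-2.0, -0.8, 2.2]
width: 0.163
finger_force: 60.0
```

```bash
python3 -c "
from h import *
rel([.536,.144,.116])"
```

```text
tool d [-0.0002  0.0012  0.0022] toolx [-0.36   0.933  0.003] tooly [ 0.933  0.36  -0.004]
1 rotvec tool [-0.0039 -0.0029  0.0021]
-1 rotvec tool [ 0.0046 -0.0061 -3.1395]
pos [0.5348 0.1437 0.1182] f [-2.  -0.8  2.2] w 0.163 ff 59.99832630157471 q6 -0.23 t 15.1833
```

>>> {"api": "advance", "payload": {
  "offsets": [
    {"trans": [0,-0.007,0]},
    {"trans": [0,-0.014,0]},
    {"trans": [0,-0.021,0]},
    {"trans": [0,-0.028,0]},
    {"trans": [0,-0.033,0]},
    {"trans": [0,-0.036,0]},
    {"trans": [0,-0.038,0]},
    {"trans": [0,-0.038,0]},
    {"trans": [0,-0.038,0]}
  ]
}}

```text
time_s: 15.93
ee_pos: [0.505, 0.1321, 0.1187]
tcp_rot: [1.777, 2.588, 0.013]
ft_force: [11.2, 4.8, -5.6]
width: 0.17
finger_force: 60.0
```

```bash
python3 -c "
from h import *
s=r.read_state();print((s['ee_pos']-[.5348,.1437,.1182])@Y)
rel([.536,.144,.116])"
```

```text
0.03196467498179545
tool d [-0.      0.0332  0.003 ] toolx [-0.359  0.933  0.003] tooly [0.933 0.359 0.008]
1 rotvec tool [ 0.0082 -0.0031  0.0011]
-1 rotvec tool [ 0.0049  0.0129 -3.1405]
pos [0.505  0.1321 0.1187] f [11.2  4.8 -5.6] w 0.17 ff 60.013171434402466 q6 -0.25 t 15.9333
```

>>> {"api": "advance", "payload": {
  "offsets": [
    {"trans": [0,-0.003,0]},
    {"trans": [0,-0.006,0]},
    {"trans": [0,-0.006,0]},
    {"trans": [0,-0.006,0]}
  ]
}}

```text
time_s: 16.27
ee_pos: [0.5026, 0.131, 0.1196]
tcp_rot: [1.776, 2.584, 0.022]
ft_force: [15.9, 7.7, -5.7]
width: 0.168
finger_force: 60.1
```

```bash
python3 -c "
from h import *
s=r.read_state();print((s['ee_pos']-[.5348,.1437,.1182])@Y)"
```

```text
0.03458312682799836
```

Fully pulled at the stop (34.6 mm). Now I'll lift along the arc.

>>> {"api": "advance", "payload": {
  "offsets": [
    {"trans": [-0.002,0,-0.01],"r": [0,0.0325,0]},
    {"trans": [-0.004,0,-0.02],"r": [0,0.065,0]},
    {"trans": [-0.0067,0,-0.03],"r": [0,0.0975,0]},
    {"trans": [-0.0096,0,-0.04],"r": [0,0.13,0]},
    {"trans": [-0.0096,0,-0.04],"r": [0,0.13,0]},
    {"trans": [-0.0096,0,-0.04],"r": [0,0.13,0]}
  ]
}}

```text
time_s: 16.77
ee_pos: [0.5062, 0.1218, 0.1598]
tcp_rot: [-1.722, -2.501, -0.134]
ft_force: [17.0, 9.9, -4.7]
width: 0.166
finger_force: 60.0
```

```bash
python3 -c "
from h import *
s=r.read_state();d=s['ee_pos']-[.5348,.1437,.1182];print(d@Y,d@X)"
```

```text
0.03457686062471535 -0.010206005119184895
```

>>> {"api": "advance", "payload": {
  "offsets": [
    {"trans": [-0.002,0,-0.01],"r": [0,0.0325,0]},
    {"trans": [-0.004,0,-0.02],"r": [0,0.065,0]},
    {"trans": [-0.0067,0,-0.03],"r": [0,0.0975,0]},
    {"trans": [-0.0096,0,-0.04],"r": [0,0.13,0]},
    {"trans": [-0.0096,0,-0.04],"r": [0,0.13,0]},
    {"trans": [-0.0096,0,-0.04],"r": [0,0.13,0]},
    {"trans": [-0.0096,0,-0.04],"r": [0,0.13,0]},
    {"trans": [-0.0096,0,-0.04],"r": [0,0.13,0]},
    {"trans": [-0.0096,0,-0.04],"r": [0,0.13,0]},
    {"trans": [-0.0096,0,-0.04],"r": [0,0.13,0]}
  ]
}}

```text
time_s: 17.6
ee_pos: [0.5114, 0.1082, 0.1975]
tcp_rot: [-1.657, -2.409, -0.237]
ft_force: [17.2, 9.4, -4.3]
width: 0.161
finger_force: 60.0
```

Run:
```python
from h import *
s=r.read_state();d=s['ee_pos']-[.5348,.1437,.1182];print(d@Y,d@X,d[2],abs(s["dq"]).max())
T=R.from_rotvec(s["tcp_rot"]).as_matrix();print("tilt",np.arcsin(T[2,0]))
a=r.read_camera("top");b=r.read_camera("scene")
cv2.imwrite("pics/c8.png",np.hstack([cv2.resize(x,(400,300),interpolation=2) for x in(a[130:235,200:340,::-1],b[130:235,190:330,::-1])]))
```

```text
0.03456798691215685 -0.02472652278786284 0.0793091189385094 0.0021070168773670806
tilt 0.2631308688239739
```

View pics/c8.png

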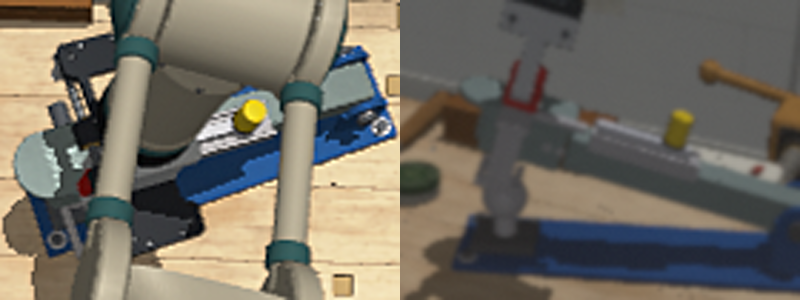

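The picture shows the tongue raised off the ball, which is visible at (505,185), with the handle gripped at (525,90). The knob is still back at (680,130) and the arm is at rest.

```bash
python3 -c "
from plant import r
print(r.finish_job())"
```

```text
the job is handed in; nothing more can be done
None
```

The job is handed in at about 18 s of the 48 s limit: the lock knob is at its rear end stop and the latch fully pulled (34.6 mm), and the gripper is holding the tongue at rest with the socket about 8 cm above the ball (tilt 0.263 rad); to confirm the stop I slid the knob its full 50 mm travel forward and back before touching the latch.

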